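# Load a marble blank into the stone scanner

### The arm

A 6-joint arm with a two-finger parallel gripper is mounted at the origin on the work surface. World frame = base frame: x ahead of the robot, y to its left, z up, the work surface at z = 0. Lengths are in m, angles in rad, forces in N, time in s.
With the tool pointing down it reaches from about 0.35 to 0.775 m from the base axis. Payload 5.5 kg.
Tool frame: the origin (TCP) lies midway between the tips of the shut fingers; the grasp point (between the pads) lies 19 mm behind it (env.hold_point_z is the distance from the TCP to the grasp point, in m); z points along the fingers, y is the line along which they close (so a half turn about z gives the same grasp; the last joint's range is limited). The gripper opens to 85 mm and grips with 20 to 120 N. Pads are 22 mm wide; open, the fingers measure 114 mm over their backs; the gripper's body (76 mm by 85 mm) begins 54 mm behind the grasp point. The pads swing forward as they close: fully open they stand 13 mm farther back than shut.
Start: joints at [-1.389, 0.313, 0.046, 1.304, 0, 1.431], TCP at [0.182, -0.546, 0.193] pointing down, gripper open.
Joint ranges: [-2.76, 2.76], [-0.86, 1.69], [-1.03, 1.26], [-2.2, 2.34], [-1.47, 1.5], [-3.14, 3.14]. Speed limits (rad/s): [2.57, 2.57, 3.14, 3.14, 3.14, 3.14].

### API

Orientations are given as a unit quaternion [w, x, y, z].
In Python, from workcell import env, read_camera gives the robot as it stands. The module is installed in compiled form; this text tells all that it offers.
- The arm moves only by the tool carry_out, never from a script. Its argument "moves" is a list of rows, each an object of numbers: "tx", "ty", "tz": the shift along the world's x, y, z in cm; "wx", "wy", "wz": the turn, a rotation vector about the world's x, y, z in rad; "claw": the closure, from -1 (fully open) to 1 (shut). A call has 1 to 8 rows; each row shifts and turns the commanded pose from where the row before left it; what a row does not reach is not made up. A row lasts 1/8 s, in which the tool goes at most 62.5 mm and 10.7 degrees, less where a joint would pass 70% of its speed; a pose out of reach is approached as far as the arm can. A call is refused whole if a number of a shift passes 6.25 or a number of a turn 0.188, either way. A call with a gripper value outside its range is refused whole. The fingers move at their own pace and stop on an object; "newtons" is the grip in N (left out, the last holds). Time passes only in rows, so rows that do not move let the fingers close. It gives the time, the measured TCP pose, the force, the opening and the grip force at its end, in the units of the state.
- env.get_state(): the state, without advancing time (a new reading comes with each control period).
- read_camera(name): name is "scene" or "top"; returns a dict with "image" (420x560x3 uint8, blue, green, red), "z_map" (420x560 float32, m along the optical axis (not along the pixel's ray), 0 where there is no reading), "fx", "fy", "cx", "cy" (pixels), "k1" (the pictures are not rectified: a ray, as slopes to the right and down, at radius r is drawn at 1 + k1 r^2 times it, then the intrinsics apply), "camera_from_world" (4x4, takes a point from world to camera coordinates). Camera axes: x right, y down, z forward; pixel columns grow to the right and rows downward; lengths in m; the calibration is good to about 2 mm. A picture is of the moment at which its call begins.
- env.hand_in(): hands the job in; it is judged then, once.
The state is a dict: "clock": time; "joint_pos": joint angles; "qvel": joint speeds; "tau": joint torques, N m; "tcp_pos": TCP position; "orientation": TCP orientation; "wrist_force": force on the tool from outside, world axes, zero at the start; "ft_torque": the same for the moment, N m; "finger_gap": finger opening in m; "grip_force": force on a finger pad.
Only numpy, scipy, OpenCV 4.12 (cv2) and the standard library are available. Lean on these libraries where they do the work, as an engineer would, in place of code of your own. Each camera call takes 0.05 s, during which the arm holds its last target. There are 200 camera calls.

### The job

Load the white marble blank into the bench scanner: swing the blue dust cover aside on its pin until the round port is fully clear (it turns one way only, left or right, so feel which way it gives), stand the blank upright in the middle of the lift in the port, then press it down gently and keep holding it down until the catch has engaged and the lift stays down by itself. Leave the cover swung aside, and do not disturb the dark stone, the hammer or the bowl of burrs.

Things in the scene. Friction and masses are not known exactly. Their poses are not given: they have to be found in the camera images.
- scanner: Low grey bench scanner fixed to the table, 220 mm (x) by 260 mm (y) by 93 mm high, aluminium deck on top. Origin under its centre at table height; z up. Its port lies at x = -30 mm, the cover's pin at x = +42 mm, both at y = 0.
- port (a point): Centre of the round port, 84 mm in diameter, at deck height (93 mm above the table). The lift fills it, 3 mm below the deck.
- pin (a point): Axis of the cover's single vertical pin, at deck height, 72 mm from the port's centre. A collar 16 mm across stands 14 mm above the deck here.
- cover (a joint): Angle of the blue dust cover about its pin, rad: 0 = over the port, positive = counter-clockwise from above; starts within 0.05 of 0. A stop hidden inside the case, at random on either side, blocks one direction rigidly at about 0.16; the other way it turns to 1.85. Push and feel which. It rubs with 0.2 N m (2 N at the knob) and stays where left. The port is fully clear at 1.4.
- knob (a point): Centre of the top of the cover's black round knob, 18 mm in diameter, 28 mm high, 92 mm from the pin's axis, 129 mm above the table. It stands on the cover, a blue disc 96 mm in diameter, 6 mm thick, upper face 101 mm above the table, centred 72 mm from the pin. Grip it from above or push it sideways.
- lift (a joint): How far the sprung lift has sunk, m: 0 at rest (top 3 mm below the deck), 0.026 at its hard stop. The spring pushes up with 7 N at rest, 12 N at the stop (lift and blank weigh 4 to 6 N). Held more than 0.018 down, a damped catch creeps in: keep holding for 3 s, or until the catch has gone 0.007 in; let go much sooner and the lift comes up again. Caught, it stays at about 0.018.
- lift_top (a point): Centre of the top of the lift, a black round platform 78 mm in diameter. z up; moves with the lift.
- catch (a joint): Travel of the catch, m: 0 = out, 0.008 = fully engaged. Its orange tab, 6 by 12 mm, stands 7 mm above the deck, 67 mm from the port's centre on the side away from the pin, and moves with the catch towards the port.
- blank: White marble blank, loose, 0.25 to 0.4 kg: a foot 46 x 46 mm and 30 mm high, on it an upper block 40 x 40 mm with a flat top, 63 mm high in all. Origin at the centre of its underside, z up, sides along x and y. It can stand to the left or right of the scanner.
- dark_stone: Bystander: dark stone of the same shape and size as the blank, on the scanner's other side. Origin at the centre of its underside.
- hammer: Bystander: carving hammer lying on the table, 240 mm long. Origin near its middle.
- burr_bowl: Bystander: terracotta bowl of burrs, 116 mm across, 34 mm high. Origin at the centre of its underside.

How it is judged:
By the outcome, as a careful person would: the job done as asked, in the order asked, and still so for the second after the job is handed in, with the robot touching nothing.
It also fails if it takes over 72 s, if anything falls off the work surface, if the arm or the gripper's body presses on something with over 40 N, if the wrist force passes 120 N, or if a joint passes its speed limit or range.

## Working session

There is one attempt and no reset: what is moved stays moved. The work goes in short steps, Python scripts to look and compute and a tool call to move; the robot and the scene stay as the last step left them, time stands still between calls to the robot, and variables do not carry over. Pictures are saved under pics/ and viewed, at most 10 in all, crops included, and the job is handed in when it is done.

Besides the shell and the picture viewer there is one more tool, called after "Request:" as a command line: name --argument value ..., lists and objects as JSON in quotes. carry_out: Moves the arm, as the interface text tells. Its arguments: {"type":"object","properties":{"moves":{"type":"array","items":{"type":"object","properties":{"tx":{"type":"number"},"ty":{"type":"number"},"tz":{"type":"number"},"wx":{"type":"number"},"wy":{"type":"number"},"wz":{"type":"number"},"claw":{"type":"number"}}}},"newtons":{"type":"number"}},"required":["moves"]}

```bash
mkdir -p pics
cat > h.py <<'E'
import numpy as np, cv2
from workcell import env, read_camera
def snap(n,f):
    c=read_camera(n); cv2.imwrite('pics/%s.png'%f,c['image']); np.save('pics/%s.npy'%f,c,allow_pickle=True); return c
def load(f): return np.load('pics/%s.npy'%f,allow_pickle=True).item()
def ray(c,u,v):
    K=np.array([[c['fx'],0,c['cx']],[0,c['fy'],c['cy']],[0,0,1.]])
    x=cv2.undistortPoints(np.array([[[u,v]]],float),K,np.array([c['k1'],0,0,0.])) [0,0]
    T=np.linalg.inv(c['camera_from_world']); return T[:3,3],T[:3,:3]@np.array([x[0],x[1],1])
def at_z(c,u,v,z):
    o,d=ray(c,u,v); return o+d*(z-o[2])/d[2]
def by_depth(c,u,v):
    o,d=ray(c,u,v); return o+d*c['z_map'][int(round(v)),int(round(u))]
E
python3 - <<'E'
from h import *
for n in('top','scene'): c=snap(n,n+'0'); print(c['k1'],c['fx'],np.linalg.inv(c['camera_from_world'])[:3,3])
s=env.get_state(); print(s, env.hold_point_z)
E
```

```text
-0.008918365056478984 508.74529050548665 [ 0.41130083 -0.01326587  1.24130577]
-0.0860118302514762 405.2299123689795 [1.14978314 0.33631409 1.06341584]
{'clock': 0.1, 'joint_pos': array([-1.38858737e+00,  3.13943884e-01,  4.50615029e-02,  1.30360395e+00,
        4.27121137e-06,  1.43123567e+00]), 'qvel': array([-0.00147136, -0.00144653,  0.00290064, -0.00023791, -0.00150296,
        0.00100178]), 'tau': array([ 1.61208696e-03, -4.81726456e+01,  2.99243206e+01,  1.27275428e-02,
       -2.46865029e-04,  1.47443546e-05]), 'tcp_pos': array([ 0.181757  , -0.54495257,  0.19217482]), 'orientation': array([-8.44853967e-04,  9.87085578e-01,  1.60191594e-01, -1.58824333e-05]), 'wrist_force': array([ 0.4806955 , -0.63159879,  0.15030339]), 'ft_torque': array([-0.03019781,  0.0207197 , -0.03420324]), 'grip_force': 0.0, 'finger_gap': 0.08529453456004105} 0.0187
```

View pics/top0.png

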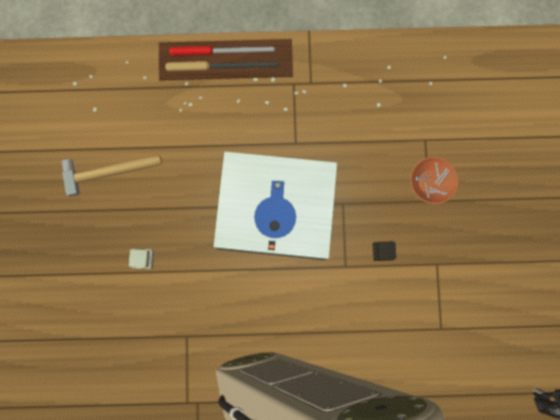

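View pics/scene0.png

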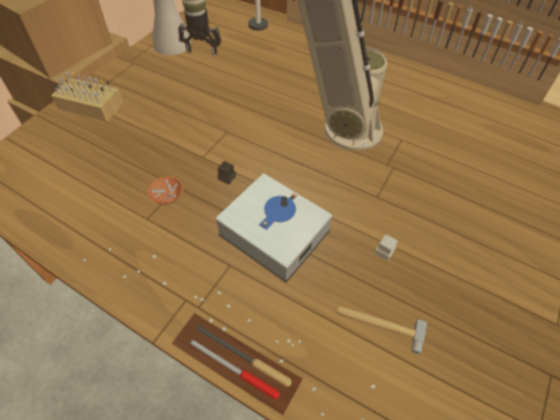

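The top view has the scanner at about (276,205), with the knob at (274,226), the pin at (278,185) and the orange tab at (271,245). The white blank is at (141,259), the dark stone at (384,251), the hammer at (110,170) and the bowl at (435,180). I'll enlarge it next.

Run:
```python
from h import *
c=load('top0'); im=c['image']
a=cv2.resize(im[145:265,210:340],None,fx=4,fy=4,interpolation=cv2.INTER_CUBIC)
b=cv2.resize(im[240:280,120:165],None,fx=6,fy=6,interpolation=cv2.INTER_CUBIC)
o=np.zeros((480,800,3),np.uint8);o[:480,:520]=a;o[:240,530:800]=b
cv2.imwrite('pics/crop1.png',o)
```

```text
(no output)
```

View pics/crop1.png

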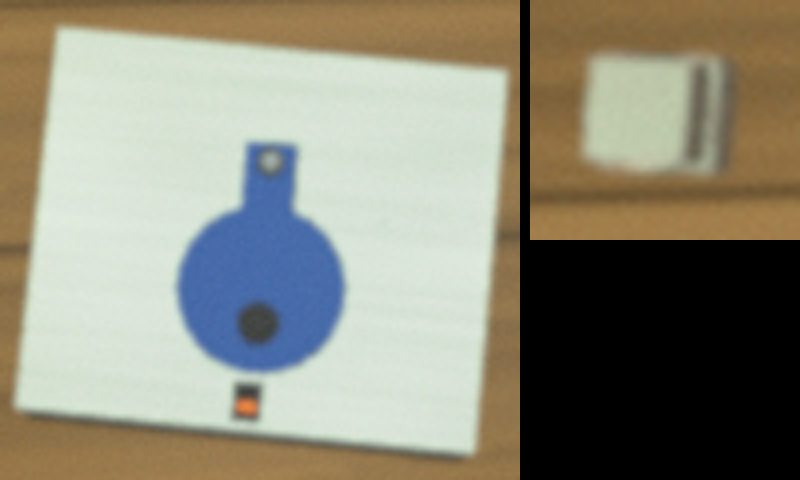

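Crop readings:
- **Deck corners:** (56,27), (508,70), (475,457), (15,410).
- **Scanner parts:** pin (271,160), knob (258,323), disc (262,290), tab (246,403).
- **Blank's top face:** corners near (588,55), (688,58), (685,170), (583,162).

Run:
```python
from h import *
np.set_printoptions(precision=4,suppress=True)
c=load('top0')
A=lambda x,y,z:at_z(c,210+(x+.5)/4-.5,145+(y+.5)/4-.5,z)
B=lambda x,y,z:at_z(c,120+(x-530+.5)/6-.5,240+(y+.5)/6-.5,z)
P=np.array([A(56,27,.093),A(508,70,.093),A(475,457,.093),A(15,410,.093)]);ctr=P.mean(0)
print(P, 'ctr',ctr)
xa=(P[0]+P[1]-P[2]-P[3])[:2]; ya=(P[0]+P[3]-P[1]-P[2])[:2]
print('yaw',np.arctan2(xa[1],xa[0]),np.arctan2(-ya[0],ya[1]),np.linalg.norm(xa)/2,np.linalg.norm(ya)/2)
yaw=(np.arctan2(xa[1],xa[0])+np.arctan2(-ya[0],ya[1]))/2
ex=np.array([np.cos(yaw),np.sin(yaw)])
print('port',ctr[:2]-.03*ex,'pin',ctr[:2]+.042*ex)
pin=A(271,160,.107);kn=A(258,323,.129);print('pinimg',pin,'knob',kn,'disc',A(262,290,.101),'tab',A(246,403,.1))
d=kn-pin;print('knob dir',np.arctan2(-d[1],-d[0])-yaw,np.hypot(d[0],d[1]))
Q=np.array([B(588,55,.063),B(688,58,.063),B(685,170,.063),B(583,162,.063)]);print('blank',Q,Q.mean(0))
xa=(Q[0]+Q[1]-Q[2]-Q[3])[:2]; ya=(Q[0]+Q[3]-Q[1]-Q[2])[:2]
print('yaw',np.arctan2(xa[1],xa[0]),np.arctan2(-ya[0],ya[1]),np.linalg.norm(xa)/2,np.linalg.norm(ya)/2)
# depth check
for n,(u0,u1,v0,v1) in dict(top=(120,165,240,280),scene=(365,410,225,270)).items():
    c=load(n+'0');pts=np.array([by_depth(c,u,v) for v in range(v0,v1) for u in range(u0,u1) if c['z_map'][v,u]>0])
    t=pts[(pts[:,2]>.055)&(pts[:,2]<.07)];r=cv2.minAreaRect((t[:,:2]*1000).astype(np.float32));print(n,len(t),t.mean(0),r)
```

```text
[[ 0.6904  0.0997  0.093 ]
 [ 0.6581 -0.1597  0.093 ]
 [ 0.4372 -0.1321  0.093 ]
 [ 0.4704  0.1261  0.093 ]] ctr [ 0.564  -0.0165  0.093 ]
yaw -0.12179367257946616 -0.125996852737032 0.22205737420546595 0.26086015177448485
port [ 0.5342 -0.0128] pin [ 0.6057 -0.0217]
pinimg [ 0.6069 -0.022   0.107 ] knob [ 0.5127 -0.0122  0.129 ] disc [ 0.5339 -0.0149  0.101 ] tab [ 0.4706 -0.0043  0.1   ]
knob dir 0.02063240103334836 0.09469977518563072
blank [[0.4734 0.3246 0.063 ]
 [0.4712 0.286  0.063 ]
 [0.4283 0.287  0.063 ]
 [0.4323 0.3263 0.063 ]] [0.4513 0.306  0.063 ]
yaw -0.03209776829020236 -0.08011326854384948 0.04201389479397097 0.0390855253282181
top 307 [0.4523 0.3056 0.0616] ((452.6711730957031, 305.9364929199219), (41.09803009033203, 39.39230728149414), 87.5197525024414)
scene 162 [0.4553 0.3053 0.0598] ((454.0008850097656, 305.10626220703125), (40.107269287109375, 41.78352737426758), 87.29218292236328)
```

Request:
carry_out --moves '[{"tx": 2,"ty": 4,"tz": 0.5,"wz": -0.05,"claw": -1},{"tx": 2.5,"ty": 4.5,"wz": -0.05,"claw": -1},{"tx": 2.5,"ty": 4.5,"wz": -0.05,"claw": -1},{"tx": 2.5,"ty": 4.5,"wz": -0.05,"claw": -1},{"tx": 2.5,"ty": 4.5,"wz": -0.05,"claw": -1},{"tx": 2.5,"ty": 4.5,"wz": -0.05,"claw": -1},{"tx": 2.5,"ty": 4.5,"wz": -0.05,"claw": -1},{"tx": 2.5,"ty": 4.5,"wz": -0.05,"claw": 0}]'

```text
invalid input at $.moves[0]: expected keys tx, ty, tz, wx, wy, wz, claw
```

Request:
carry_out --moves '[{"tx": 2.8,"ty": 4,"claw": 0},{"tx": 2.8,"ty": 4,"claw": 0},{"tx": 2.8,"ty": 4,"claw": 0},{"tx": 2.8,"ty": 3.5,"claw": 0},{"tx": 2.5,"ty": 2.3,"claw": 0},{"claw": 0},{"claw": 0}]'

```text
invalid input at $.moves[0]: expected keys tx, ty, tz, wx, wy, wz, claw
```

All keys are required.

Request:
carry_out --moves '[{"tx": 2,"ty": 4,"tz": 0.5,"wx": 0,"wy": 0,"wz": -0.05,"claw": -1},{"tx": 2.5,"ty": 4.5,"tz": 0,"wx": 0,"wy": 0,"wz": -0.05,"claw": -1},{"tx": 2.5,"ty": 4.5,"tz": 0,"wx": 0,"wy": 0,"wz": -0.05,"claw": -1},{"tx": 2.5,"ty": 4.5,"tz": 0,"wx": 0,"wy": 0,"wz": -0.05,"claw": -1},{"tx": 2.5,"ty": 4.5,"tz": 0,"wx": 0,"wy": 0,"wz": -0.05,"claw": -1},{"tx": 2.5,"ty": 4.5,"tz": 0,"wx": 0,"wy": 0,"wz": -0.05,"claw": -1},{"tx": 2.5,"ty": 4.5,"tz": 0,"wx": 0,"wy": 0,"wz": -0.05,"claw": 0},{"tx": 2.5,"ty": 4.5,"tz": 0,"wx": 0,"wy": 0,"wz": -0.05,"claw": 0}]'

```text
clock: 1.1
tcp_pos: [0.3772, -0.1889, 0.1978]
orientation: [-0.0, 0.999, -0.04, -0.0]
wrist_force: [1.2, 0.0, 0.3]
finger_gap: 0.0514
grip_force: 0.0
```

Request:
carry_out --moves '[{"tx": 2.8,"ty": 4,"tz": 0,"wx": 0,"wy": 0,"wz": 0,"claw": 0},{"tx": 2.8,"ty": 4,"tz": 0,"wx": 0,"wy": 0,"wz": 0,"claw": 0},{"tx": 2.8,"ty": 4,"tz": 0,"wx": 0,"wy": 0,"wz": 0,"claw": 0},{"tx": 2.8,"ty": 3.5,"tz": 0,"wx": 0,"wy": 0,"wz": 0,"claw": 0},{"tx": 2.5,"ty": 2.3,"tz": 0,"wx": 0,"wy": 0,"wz": 0,"claw": 0},{"tx": 0,"ty": 0,"tz": 0,"wx": 0,"wy": 0,"wz": 0,"claw": 0},{"tx": 0,"ty": 0,"tz": 0,"wx": 0,"wy": 0,"wz": 0,"claw": 0}]'

```text
clock: 1.98
tcp_pos: [0.5131, -0.0126, 0.1975]
orientation: [0.0, 0.999, -0.039, -0.001]
wrist_force: [0.1, 0.1, 0.1]
finger_gap: 0.0426
grip_force: 0.0
```

Request:
carry_out --moves '[{"tx": 0,"ty": 0,"tz": -3,"wx": 0,"wy": 0,"wz": 0,"claw": 0},{"tx": 0,"ty": 0,"tz": -3,"wx": 0,"wy": 0,"wz": 0,"claw": 0},{"tx": 0,"ty": 0,"tz": -2,"wx": 0,"wy": 0,"wz": 0,"claw": 0},{"tx": 0,"ty": 0,"tz": -0.8,"wx": 0,"wy": 0,"wz": 0,"claw": 0},{"tx": 0,"ty": 0,"tz": 0,"wx": 0,"wy": 0,"wz": 0,"claw": 0},{"tx": 0,"ty": 0,"tz": 0,"wx": 0,"wy": 0,"wz": 0,"claw": 0.9},{"tx": 0,"ty": 0,"tz": 0,"wx": 0,"wy": 0,"wz": 0,"claw": 0.9},{"tx": 0,"ty": 0,"tz": 0,"wx": 0,"wy": 0,"wz": 0,"claw": 0.9}]' --newtons 30

```text
clock: 2.98
tcp_pos: [0.5142, -0.0126, 0.1106]
orientation: [0.0, 0.999, -0.039, 0.0]
wrist_force: [-0.0, 0.2, -0.2]
finger_gap: 0.0044
grip_force: 0.0
```

Request:
carry_out --moves '[{"tx": 0,"ty": 0,"tz": 0,"wx": 0,"wy": 0,"wz": 0,"claw": 0.9},{"tx": 0,"ty": 0,"tz": 0,"wx": 0,"wy": 0,"wz": 0,"claw": 0.9}]'

```text
clock: 3.22
tcp_pos: [0.5139, -0.0125, 0.1101]
orientation: [0.0, 0.999, -0.039, 0.0]
wrist_force: [-0.3, -0.2, 0.4]
finger_gap: 0.0044
grip_force: 0.0
```

Run:
```python
from h import *
c=snap('scene','s1');d=snap('top','t1')
a=cv2.resize(c['image'][140:290,200:350],None,fx=2.66,fy=4,interpolation=cv2.INTER_CUBIC)
b=cv2.resize(d['image'][150:280,205:345],None,fx=2.8,fy=4,interpolation=cv2.INTER_CUBIC)
o=np.zeros((600,800,3),np.uint8);o[:600,:399]=a;o[:520,405:797]=b
cv2.imwrite('pics/crop2.png',o)
```

```text
(no output)
```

View pics/crop2.png

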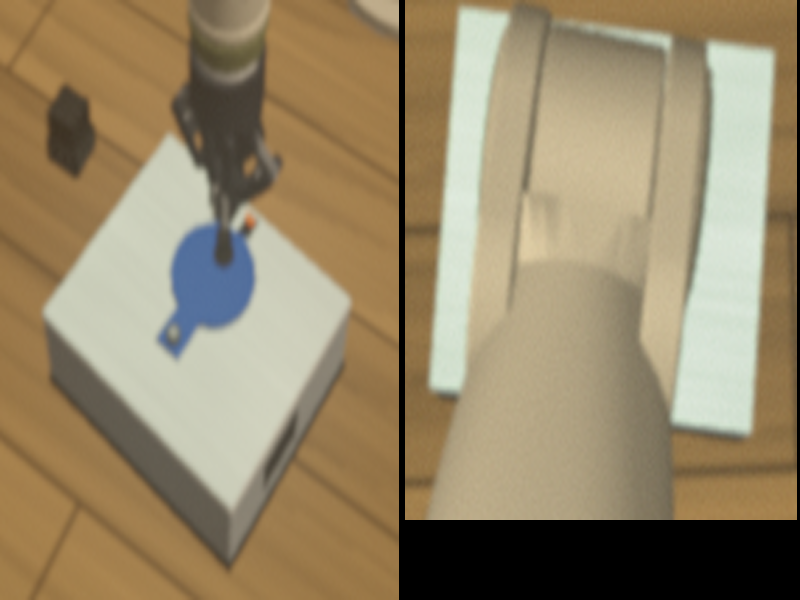

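Run:
```python
from h import *
np.set_printoptions(precision=4,suppress=True)
def proj(c,p):
    T=c['camera_from_world'];r,_=cv2.Rodrigues(T[:3,:3])
    K=np.array([[c['fx'],0,c['cx']],[0,c['fy'],c['cy']],[0,0,1.]])
    return cv2.projectPoints(np.array([p],float),r,T[:3,3],K,np.array([c['k1'],0,0,0.]))[0].ravel()
c=load('s1');t=env.get_state();print(t['tcp_pos'],t['wrist_force'])
for p in(t['tcp_pos'],t['tcp_pos']+[0,0,.019],[.514,-.0125,.129],[.514,-.0125,.101],[.606,-.022,.107],[.4706,-.0055,.1]): print(p,proj(c,p))
c0=load('scene0');t0=load('top0')
im=c0['image'].astype(int);
for n,k in(('scene0',c0),('top0',t0)):
    im=k['image'].astype(int).max(2);R=(slice(190,215),slice(270,300)) if n=='scene0' else (slice(215,238),slice(262,288))
    m=im[R]<90;v,u=np.nonzero(m);v+=R[0].start;u+=R[1].start;print(n,len(u),u.mean(),v.mean(),u.min(),u.max(),v.min(),v.max())
    P=np.array([by_depth(k,a,b) for a,b in zip(u,v)]);P=P[P[:,2]>.122];print(len(P),np.median(P,0),P.min(0),P.max(0))
a=cv2.resize(c['image'][150:230,250:320],None,fx=7,fy=7,interpolation=cv2.INTER_CUBIC)
cv2.imwrite('pics/crop3.png',a)
```

```text
[ 0.5139 -0.0125  0.11  ] [ 0.4901  0.3064 -0.2793]
[ 0.5139 -0.0125  0.11  ] [283.9762 201.0747]
[ 0.5139 -0.0125  0.129 ] [284.0973 197.1334]
[0.514, -0.0125, 0.129] [284.0718 197.1703]
[0.514, -0.0125, 0.101] [283.8948 202.9433]
[0.606, -0.022, 0.107] [264.854  222.4125]
[0.4706, -0.0055, 0.1] [293.0932 194.2638]
scene0 43 283.8139534883721 201.34883720930233 281 292 197 205
18 [ 0.5193 -0.0107  0.1278] [ 0.5137 -0.0166  0.1224] [1.1498 0.3363 1.0634]
top0 59 274.06779661016947 225.47457627118644 270 278 222 229
43 [ 0.5139 -0.0118  0.1288] [ 0.5073 -0.0186  0.1221] [ 0.5203 -0.0032  0.1332]
```

View pics/crop3.png

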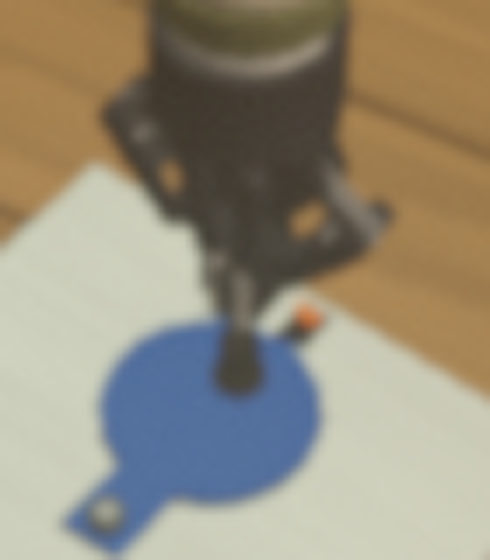

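Run:
```python
from h import *
np.set_printoptions(precision=3,suppress=True)
c=load('s1')
for v in range(178,208):
    r=[]
    for u in range(278,291):
        if c['z_map'][v,u]>0: r.append('%4d,%4d,%4d'%tuple(by_depth(c,u,v)*1000))
        else: r.append('   -   ')
    print(v,' | '.join(r[::2]))
```

```text
178  531, -23, 225 |  522, -22, 217 |  528, -12, 228 |  536,  -2, 243 |  536,   3, 247 |  530,   6, 243 |  528,  11, 244
179  531, -23, 221 |  526, -20, 218 |  518, -18, 212 |  532,  -4, 234 |  537,   4, 245 |  527,   4, 234 |  527,  11, 239
180  532, -22, 219 |  526, -19, 214 |  512, -21, 198 |  534,  -3, 232 |  534,   2, 236 |  526,   5, 230 |  528,  12, 236
181  531, -23, 213 |  527, -19, 212 |  513, -20, 196 |  535,  -2, 229 |  534,   3, 232 |  529,   6, 229 |  526,  10, 228
182  524, -27, 199 |  527, -19, 207 |  515, -19, 194 |  531,  -4, 220 |  532,   2, 226 |  523,   3, 217 |  508,   1, 201
183  525, -26, 196 |  526, -19, 202 |  519, -17, 195 |  533,  -3, 218 |  533,   2, 223 |  524,   4, 214 |  512,   3, 201
184  527, -25, 195 |  524, -20, 195 |  520, -16, 192 |  533,  -3, 214 |  533,   2, 218 |  514,   0, 197 |  514,   5, 200
185  528, -25, 191 |  527, -19, 194 |  518, -17, 186 |  529,  -5, 204 |  535,   3, 217 |  521,   2, 201 |  519,   7, 203
186  521, -29, 177 |  525, -20, 187 |  521, -16, 185 |  527,  -6, 197 |  528,   0, 202 |  522,   3, 199 |  523,  10, 204
187    -   
[... 1822 characters left out ...]
, -23, 101 |  523, -13, 116 |  522,  -7, 118 |  514,  -5, 111 |  500,  -6,  94 |  501,   1, 100
203  522, -27, 100 |  520, -22, 101 |  523, -13, 111 |  520,  -8, 110 |  515,  -4, 107 |  506,  -2,  98 |  503,   2,  98
204  524, -26,  98 |  524, -19, 103 |  523, -13, 106 |  521,  -8, 107 |  515,  -4, 103 |  510,   0,  99 |  508,   5, 101
205  526, -25,  96 |  527, -18, 102 |  526, -11, 105 |  522,  -7, 104 |  519,  -2, 103 |  512,   0,  98 |  510,   6,  99
206  533, -21, 102 |  529, -16, 100 |  528, -10, 103 |  524,  -6, 101 |  518,  -2,  97 |  518,   4, 102 |  512,   7,  97
207  532, -21,  96 |  533, -14, 101 |  529, -10, 100 |  525,  -5,  99 |  523,   0,  99 |  521,   5, 101 |  516,   9,  99
```

Run:
```python
from h import *
np.set_printoptions(precision=3,suppress=True)
s=env.get_state();print(s['tcp_pos'],s['finger_gap'],s['joint_pos'],s['clock'])
def tips(c,p,R):
    P=np.array([by_depth(c,u,v) for v in range(R[2],R[3]) for u in range(R[0],R[1]) if c['z_map'][v,u]>0])
    m=(np.hypot(P[:,0]-p[0],P[:,1]-p[1])<.08)&(P[:,2]>.13); P=P[m]; print(P[np.argsort(P[:,2])[:12]])
tips(load('scene0'),[.182,-.545],(165,235,0,75))
c=snap('scene','s2'); print(env.get_state()['tcp_pos'])
tips(c,[.514,-.0125],(250,320,150,210))
```

```text
[ 0.514 -0.012  0.11 ] 0.00418244288492063 [-0.181  0.237 -0.264  1.069 -0.     3.039] 3.325
[[ 0.2   -0.585  0.242]
 [ 0.189 -0.589  0.242]
 [ 0.197 -0.587  0.243]
 [ 0.174 -0.497  0.243]
 [ 0.206 -0.588  0.244]
 [ 0.205 -0.585  0.244]
 [ 0.178 -0.499  0.245]
 [ 0.185 -0.591  0.248]
 [ 0.197 -0.586  0.248]
 [ 0.175 -0.496  0.248]
 [ 0.204 -0.594  0.249]
 [ 0.192 -0.585  0.249]]
[ 0.514 -0.012  0.11 ]
[[ 0.524 -0.014  0.13 ]
 [ 0.525 -0.017  0.148]
 [ 0.525 -0.01   0.149]
 [ 0.523 -0.005  0.149]
 [ 0.521 -0.016  0.15 ]
 [ 0.526 -0.02   0.152]
 [ 0.52  -0.016  0.153]
 [ 0.527 -0.006  0.153]
 [ 0.524 -0.004  0.155]
 [ 0.525 -0.02   0.155]
 [ 0.527 -0.016  0.156]
 [ 0.523 -0.002  0.156]]
```

The depth map puts the real fingertips about 39 mm above the reported TCP, both at the start and now. That's why the fingers closed above the knob. I'll correct for it. Joint 6 is also near its limit, so I'm making a half turn first.

Request:
carry_out --moves '[{"tx": 0,"ty": 0,"tz": 0.5,"wx": 0,"wy": 0,"wz": 0.18,"claw": 0},{"tx": 0,"ty": 0,"tz": 0.5,"wx": 0,"wy": 0,"wz": 0.18,"claw": 0},{"tx": 0,"ty": 0,"tz": 0,"wx": 0,"wy": 0,"wz": 0.18,"claw": 0},{"tx": 0,"ty": 0,"tz": 0,"wx": 0,"wy": 0,"wz": 0.18,"claw": 0},{"tx": 0,"ty": 0,"tz": 0,"wx": 0,"wy": 0,"wz": 0.18,"claw": 0},{"tx": 0,"ty": 0,"tz": 0,"wx": 0,"wy": 0,"wz": 0.18,"claw": 0},{"tx": 0,"ty": 0,"tz": 0,"wx": 0,"wy": 0,"wz": 0.18,"claw": 0},{"tx": 0,"ty": 0,"tz": 0,"wx": 0,"wy": 0,"wz": 0.18,"claw": 0}]'

```text
clock: 4.38
tcp_pos: [0.5138, -0.0125, 0.12]
orientation: [-0.0, 0.775, 0.632, -0.0]
wrist_force: [-1.1, 0.4, -0.1]
finger_gap: 0.0426
grip_force: 0.0
```

Request:
carry_out --moves '[{"tx": 0,"ty": 0,"tz": 0,"wx": 0,"wy": 0,"wz": 0.18,"claw": 0},{"tx": 0,"ty": 0,"tz": 0,"wx": 0,"wy": 0,"wz": 0.18,"claw": 0},{"tx": 0,"ty": 0,"tz": 0,"wx": 0,"wy": 0,"wz": 0.18,"claw": 0},{"tx": 0,"ty": 0,"tz": 0,"wx": 0,"wy": 0,"wz": 0.18,"claw": 0},{"tx": 0,"ty": 0,"tz": 0,"wx": 0,"wy": 0,"wz": 0.18,"claw": 0},{"tx": 0,"ty": 0,"tz": 0,"wx": 0,"wy": 0,"wz": 0.18,"claw": 0},{"tx": 0,"ty": 0,"tz": 0,"wx": 0,"wy": 0,"wz": 0.18,"claw": 0},{"tx": 0,"ty": 0,"tz": 0,"wx": 0,"wy": 0,"wz": 0.18,"claw": 0}]'

```text
clock: 5.38
tcp_pos: [0.5138, -0.0125, 0.12]
orientation: [-0.0, 0.166, 0.986, 0.0]
wrist_force: [0.2, -0.4, -0.3]
finger_gap: 0.0426
grip_force: 0.0
```

Request:
carry_out --moves '[{"tx": 0,"ty": 0,"tz": 0,"wx": 0,"wy": 0,"wz": 0.18,"claw": 0},{"tx": 0,"ty": 0,"tz": 0,"wx": 0,"wy": 0,"wz": 0,"claw": 0},{"tx": 0,"ty": 0,"tz": 0,"wx": 0,"wy": 0,"wz": 0,"claw": 0}]'

```text
clock: 5.75
tcp_pos: [0.5138, -0.0125, 0.12]
orientation: [-0.0, 0.081, 0.997, 0.0]
wrist_force: [-0.1, -0.7, -0.4]
finger_gap: 0.0425
grip_force: 0.0
```

Request:
carry_out --moves '[{"tx": 0,"ty": 0,"tz": -2,"wx": 0,"wy": 0,"wz": 0,"claw": 0},{"tx": 0,"ty": 0,"tz": -1.8,"wx": 0,"wy": 0,"wz": 0,"claw": 0},{"tx": 0,"ty": 0,"tz": -1,"wx": 0,"wy": 0,"wz": 0,"claw": 0},{"tx": 0,"ty": 0,"tz": 0,"wx": 0,"wy": 0,"wz": 0,"claw": 0},{"tx": 0,"ty": 0,"tz": 0,"wx": 0,"wy": 0,"wz": 0,"claw": 0.8},{"tx": 0,"ty": 0,"tz": 0,"wx": 0,"wy": 0,"wz": 0,"claw": 0.8},{"tx": 0,"ty": 0,"tz": 0,"wx": 0,"wy": 0,"wz": 0,"claw": 0.8},{"tx": 0,"ty": 0,"tz": 0,"wx": 0,"wy": 0,"wz": 0,"claw": 0.8}]'

```text
clock: 6.75
tcp_pos: [0.5144, -0.0127, 0.0727]
orientation: [0.001, 0.08, 0.997, -0.0]
wrist_force: [-0.9, -0.4, 5.8]
finger_gap: 0.0165
grip_force: 29.7
```

Request:
carry_out --moves '[{"tx": 0,"ty": -0.3,"tz": 0,"wx": 0,"wy": 0,"wz": 0,"claw": 0.8},{"tx": 0,"ty": -0.3,"tz": 0,"wx": 0,"wy": 0,"wz": 0,"claw": 0.8},{"tx": -0.1,"ty": -0.3,"tz": 0,"wx": 0,"wy": 0,"wz": 0,"claw": 0.8},{"tx": 0,"ty": -0.3,"tz": 0,"wx": 0,"wy": 0,"wz": 0,"claw": 0.8}]'

```text
clock: 7.25
tcp_pos: [0.5131, -0.023, 0.0726]
orientation: [0.0, 0.079, 0.997, 0.002]
wrist_force: [-3.3, 3.3, 7.8]
finger_gap: 0.0167
grip_force: 30.2
```

Request:
carry_out --moves '[{"tx": 0,"ty": -0.2,"tz": 0,"wx": 0,"wy": 0,"wz": 0,"claw": 0.8},{"tx": 0,"ty": -0.2,"tz": 0,"wx": 0,"wy": 0,"wz": 0,"claw": 0.8}]'

```text
clock: 7.5
tcp_pos: [0.513, -0.0253, 0.0726]
orientation: [0.0, 0.079, 0.997, 0.004]
wrist_force: [-0.9, 15.0, 6.9]
finger_gap: 0.0162
grip_force: 30.4
```

Positive is blocked, since the force rose to 15 N. So it turns clockwise, with the knob going +y. I'll work out the arc.

Run:
```python
import numpy as np
p=np.array([.6055,-.0225]);cur=np.array([.513,-.0287])*100
for i in range(1,18):
    f=.04-.11*(i-1) ; q=(p+.092*np.array([-np.cos(f),-np.sin(f)]))*100
    d=np.round((q-cur)*20)/20; cur=cur+d; print(i,round(f,2),d,cur)
```

```text
1 0.04 [0.05 0.25] [51.35 -2.62]
2 -0.07 [0. 1.] [51.35 -1.62]
3 -0.18 [0.15 1.  ] [51.5  -0.62]
4 -0.29 [0.25 1.  ] [51.75  0.38]
5 -0.4 [0.35 0.95] [52.1   1.33]
6 -0.51 [0.4 0.9] [52.5   2.23]
7 -0.62 [0.55 0.85] [53.05  3.08]
8 -0.73 [0.65 0.8 ] [53.7   3.88]
9 -0.84 [0.7 0.7] [54.4   4.58]
10 -0.95 [0.8  0.65] [55.2   5.23]
11 -1.06 [0.85 0.55] [56.05  5.78]
12 -1.17 [0.9  0.45] [56.95  6.23]
13 -1.28 [0.95 0.35] [57.9   6.58]
14 -1.39 [1.  0.2] [58.9   6.78]
15 -1.5 [1.   0.15] [59.9   6.93]
16 -1.61 [1. 0.] [60.9   6.93]
17 -1.72 [ 1.  -0.1] [61.9   6.83]
```

Request:
carry_out --moves '[{"tx": 0.05,"ty": 0.25,"tz": 0,"wx": 0,"wy": 0,"wz": 0,"claw": 0.8},{"tx": 0,"ty": 1,"tz": 0,"wx": 0,"wy": 0,"wz": -0.11,"claw": 0.8},{"tx": 0.15,"ty": 1,"tz": 0,"wx": 0,"wy": 0,"wz": -0.11,"claw": 0.8},{"tx": 0.25,"ty": 1,"tz": 0,"wx": 0,"wy": 0,"wz": -0.11,"claw": 0.8},{"tx": 0.35,"ty": 0.95,"tz": 0,"wx": 0,"wy": 0,"wz": -0.11,"claw": 0.8}]'

```text
clock: 8.12
tcp_pos: [0.5205, 0.0144, 0.0726]
orientation: [-0.0, 0.297, 0.955, 0.0]
wrist_force: [-2.6, 0.4, 7.2]
finger_gap: 0.0168
grip_force: 30.2
```

Request:
carry_out --moves '[{"tx": 0.4,"ty": 0.9,"tz": 0,"wx": 0,"wy": 0,"wz": -0.11,"claw": 0.8},{"tx": 0.55,"ty": 0.85,"tz": 0,"wx": 0,"wy": 0,"wz": -0.11,"claw": 0.8},{"tx": 0.65,"ty": 0.8,"tz": 0,"wx": 0,"wy": 0,"wz": -0.11,"claw": 0.8},{"tx": 0.7,"ty": 0.7,"tz": 0,"wx": 0,"wy": 0,"wz": -0.11,"claw": 0.8},{"tx": 0.8,"ty": 0.65,"tz": 0,"wx": 0,"wy": 0,"wz": -0.11,"claw": 0.8},{"tx": 0.85,"ty": 0.55,"tz": 0,"wx": 0,"wy": 0,"wz": -0.11,"claw": 0.8}]'

```text
clock: 8.88
tcp_pos: [0.561, 0.0587, 0.0727]
orientation: [0.0, 0.59, 0.807, 0.001]
wrist_force: [-0.4, 0.4, 5.6]
finger_gap: 0.0165
grip_force: 30.0
```

Request:
carry_out --moves '[{"tx": 0.9,"ty": 0.45,"tz": 0,"wx": 0,"wy": 0,"wz": -0.11,"claw": 0.8},{"tx": 0.95,"ty": 0.35,"tz": 0,"wx": 0,"wy": 0,"wz": -0.11,"claw": 0.8},{"tx": 1,"ty": 0.2,"tz": 0,"wx": 0,"wy": 0,"wz": -0.11,"claw": 0.8},{"tx": 1,"ty": 0.15,"tz": 0,"wx": 0,"wy": 0,"wz": -0.11,"claw": 0.8},{"tx": 1,"ty": 0,"tz": 0,"wx": 0,"wy": 0,"wz": -0.11,"claw": 0.8},{"tx": 1,"ty": -0.1,"tz": 0,"wx": 0,"wy": 0,"wz": -0.11,"claw": 0.8},{"tx": 0,"ty": 0,"tz": 0,"wx": 0,"wy": 0,"wz": 0,"claw": 0.8}]'

```text
clock: 9.75
tcp_pos: [0.621, 0.0684, 0.0727]
orientation: [0.001, 0.819, 0.574, 0.001]
wrist_force: [3.5, -0.2, 2.8]
finger_gap: 0.017
grip_force: 30.0
```

Request:
carry_out --moves '[{"tx": 0,"ty": 0,"tz": 0,"wx": 0,"wy": 0,"wz": 0,"claw": 0.2},{"tx": 0,"ty": 0,"tz": 0,"wx": 0,"wy": 0,"wz": 0,"claw": 0.2},{"tx": 0,"ty": 0,"tz": 3,"wx": 0,"wy": 0,"wz": 0,"claw": 0.2},{"tx": 0,"ty": 0,"tz": 5,"wx": 0,"wy": 0,"wz": 0,"claw": -0.5},{"tx": -2.8,"ty": 4,"tz": 0,"wx": 0,"wy": 0,"wz": 0.05,"claw": -0.5},{"tx": -2.8,"ty": 4,"tz": 0,"wx": 0,"wy": 0,"wz": 0.05,"claw": -0.5},{"tx": -2.8,"ty": 4,"tz": 0,"wx": 0,"wy": 0,"wz": 0.05,"claw": -1},{"tx": -2.8,"ty": 4,"tz": 0,"wx": 0,"wy": 0,"wz": 0.05,"claw": -1}]'

```text
clock: 10.75
tcp_pos: [0.5049, 0.2293, 0.1516]
orientation: [-0.0, 0.757, 0.653, -0.001]
wrist_force: [0.7, -0.3, -0.2]
finger_gap: 0.0856
grip_force: 0.0
```

Request:
carry_out --moves '[{"tx": -2.8,"ty": 4,"tz": 0,"wx": 0,"wy": 0,"wz": 0.05,"claw": -1},{"tx": -2.8,"ty": 3.8,"tz": 0,"wx": 0,"wy": 0,"wz": 0.05,"claw": -1},{"tx": 0,"ty": 0,"tz": 0,"wx": 0,"wy": 0,"wz": 0,"claw": -1},{"tx": 0,"ty": 0,"tz": 0,"wx": 0,"wy": 0,"wz": 0,"claw": -1}]'

```text
clock: 11.25
tcp_pos: [0.4505, 0.3061, 0.1517]
orientation: [0.0, 0.724, 0.69, -0.0]
wrist_force: [-0.2, -1.3, -0.6]
finger_gap: 0.0857
grip_force: 0.0
```

Run:
```python
from h import *
c=snap('top','t2');d=snap('scene','s3')
s=env.get_state();print(s['tcp_pos'],s['joint_pos'],2*np.arctan2(s['orientation'][2],s['orientation'][1]))
a=cv2.resize(c['image'][145:285,120:340],None,fx=3.6,fy=3.6,interpolation=cv2.INTER_CUBIC)
cv2.imwrite('pics/crop4.png',a)
```

```text
[0.4512814  0.30554239 0.15178502] [ 4.48059451e-01  2.71028829e-01 -1.13287467e-01  1.18687202e+00
 -3.56839335e-04  2.06925002e+00] 1.520402150688845
```

View pics/crop4.png

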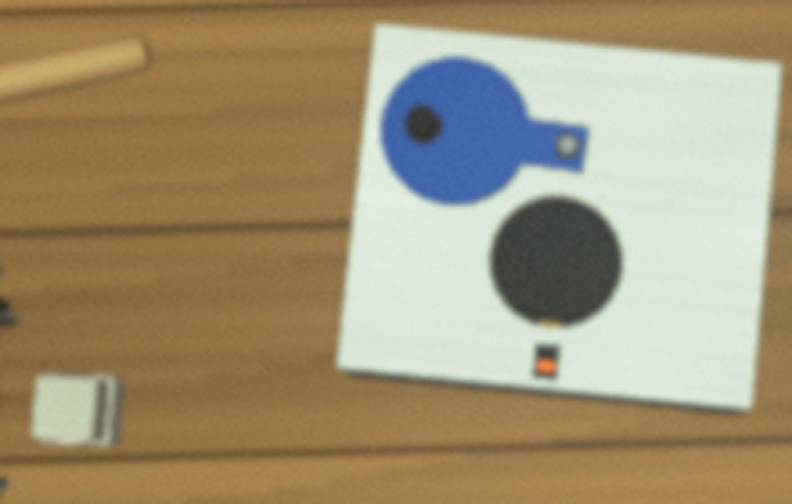

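The cover is swung up-left and the port at crop (556,261) is fully clear. The blank is undisturbed at (65,408), and the fingers straddle it at the left edge.

Run:
```python
from h import *
np.set_printoptions(precision=4,suppress=True)
c=load('t2')
A=lambda x,y,z:at_z(c,120+(x+.5)/3.6-.5,145+(y+.5)/3.6-.5,z)
print('port',A(556,261,.092),'pin',A(568,145,.107),'knob',A(423,124,.129),'tab',A(546,361,.1))
for n in('s3','t2'):
    k=load(n);P=np.array([by_depth(k,u,v) for v in range(420) for u in range(560) if k['z_map'][v,u]>0])
    m=(abs(P[:,0]-.451)<.09)&(abs(P[:,1]-.306)<.09)&(P[:,2]>.12)&(P[:,2]<.235);P=P[m];P=P[P[:,2]<P[:,2].min()+.02]
    for s in (P[P[:,0]<.451],P[P[:,0]>.451]): print(n,len(s),s.min(0),s.max(0),s.mean(0)) if len(s) else 0
```

```text
port [ 0.5349 -0.0126  0.092 ] pin [ 0.6062 -0.022   0.107 ] knob [0.618  0.0671 0.129 ] tab [ 0.4716 -0.0047  0.1   ]
s3 30 [0.4995 0.2917 0.2026] [0.5109 0.3136 0.2224] [0.5062 0.3027 0.2137]
t2 21 [0.3975 0.2978 0.2093] [0.4095 0.3032 0.2261] [0.4044 0.3003 0.2181]
t2 19 [0.4947 0.2932 0.207 ] [0.5076 0.3017 0.2262] [0.4998 0.2957 0.2194]
```

Request:
carry_out --moves '[{"tx": 0.1,"ty": 0,"tz": -5,"wx": 0,"wy": 0,"wz": 0,"claw": -1},{"tx": 0,"ty": 0,"tz": -5,"wx": 0,"wy": 0,"wz": 0,"claw": -1},{"tx": 0,"ty": 0,"tz": -3,"wx": 0,"wy": 0,"wz": 0,"claw": -1},{"tx": 0,"ty": 0,"tz": -1.5,"wx": 0,"wy": 0,"wz": 0,"claw": -1},{"tx": 0,"ty": 0,"tz": -1.3,"wx": 0,"wy": 0,"wz": 0,"claw": -1},{"tx": 0,"ty": 0,"tz": 0,"wx": 0,"wy": 0,"wz": 0,"claw": -1},{"tx": 0,"ty": 0,"tz": 0,"wx": 0,"wy": 0,"wz": 0,"claw": -0.2}]' --newtons 50

```text
clock: 12.22
tcp_pos: [0.4528, 0.3068, -0.0049]
orientation: [0.0, 0.724, 0.69, 0.001]
wrist_force: [0.6, 0.4, -0.7]
finger_gap: 0.0701
grip_force: 0.0
```

Request:
carry_out --moves '[{"tx": 0,"ty": 0,"tz": 0,"wx": 0,"wy": 0,"wz": 0,"claw": 0.3},{"tx": 0,"ty": 0,"tz": 0,"wx": 0,"wy": 0,"wz": 0,"claw": 0.3},{"tx": 0,"ty": 0,"tz": 0,"wx": 0,"wy": 0,"wz": 0,"claw": 0.3},{"tx": 0,"ty": 0,"tz": 0,"wx": 0,"wy": 0,"wz": 0,"claw": 0.3}]'

```text
clock: 12.72
tcp_pos: [0.4525, 0.3069, -0.005]
orientation: [0.0, 0.724, 0.69, 0.001]
wrist_force: [-0.6, -0.2, 5.6]
finger_gap: 0.0393
grip_force: 52.1
```

Request:
carry_out --moves '[{"tx": 0,"ty": 0,"tz": 1,"wx": 0,"wy": 0,"wz": 0,"claw": 0.3},{"tx": 0,"ty": 0,"tz": 3,"wx": 0,"wy": 0,"wz": 0,"claw": 0.3},{"tx": 0,"ty": 0,"tz": 5,"wx": 0,"wy": 0,"wz": 0,"claw": 0.3},{"tx": 0,"ty": 0,"tz": 5,"wx": 0,"wy": 0,"wz": 0,"claw": 0.3},{"tx": 0,"ty": 0,"tz": 0,"wx": 0,"wy": 0,"wz": 0,"claw": 0.3},{"tx": 0,"ty": 0,"tz": 0,"wx": 0,"wy": 0,"wz": 0,"claw": 0.3}]'

```text
clock: 13.48
tcp_pos: [0.4512, 0.3062, 0.1333]
orientation: [-0.0, 0.724, 0.69, -0.001]
wrist_force: [-0.9, 0.1, -3.0]
finger_gap: 0.0392
grip_force: 51.3
```

Run:
```python
from h import *
np.set_printoptions(precision=4,suppress=True)
s=env.get_state();print(s['tcp_pos'],s['wrist_force'])
k=snap('scene','s4');P=[];ok=[]
for v in range(420):
    for u in range(560):
        if k['z_map'][v,u]>0: P.append(by_depth(k,u,v));ok.append((u,v,*k['image'][v,u]))
P=np.array(P);ok=np.array(ok)
m=(abs(P[:,0]-.4525)<.04)&(abs(P[:,1]-.307)<.04)&(P[:,2]>.12)&(P[:,2]<.215)&(ok[:,2:].min(1)>105)
Q=P[m];print(m.sum(),Q.min(0),Q.max(0),np.percentile(Q,[5,95],axis=0),ok[m][:,:2].min(0),ok[m][:,:2].max(0))
cv2.imwrite('pics/crop5.png',cv2.resize(k['image'][180:270,350:440],None,fx=6,fy=6,interpolation=cv2.INTER_CUBIC))
```

```text
[0.4512 0.3062 0.1333] [-0.8506  0.1318 -2.9719]
86 [0.4338 0.2805 0.1465] [0.4781 0.3287 0.2007] [[0.4387 0.2841 0.1568]
 [0.4759 0.3276 0.1993]] [386 213] [408 231]
```

View pics/crop5.png

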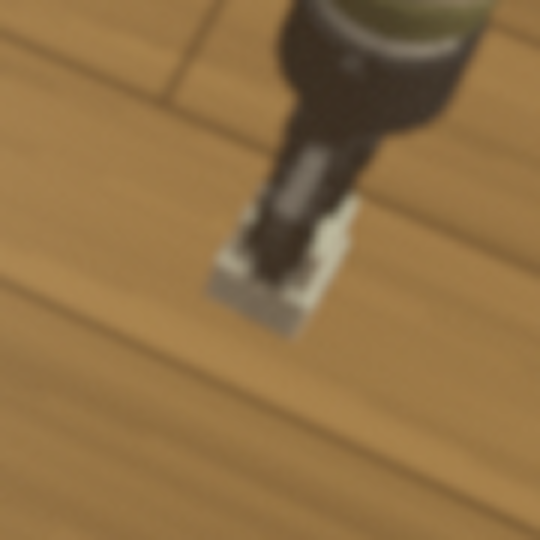

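The blank is held upright and centred, and weighs about 3 N. I'm moving it to the port.

Request:
carry_out --moves '[{"tx": 1,"ty": -3,"tz": 0,"wx": 0,"wy": 0,"wz": 0,"claw": 0.3},{"tx": 1.2,"ty": -5,"tz": 0,"wx": 0,"wy": 0,"wz": 0,"claw": 0.3},{"tx": 1.2,"ty": -5,"tz": 0,"wx": 0,"wy": 0,"wz": 0,"claw": 0.3},{"tx": 1.2,"ty": -5,"tz": 0,"wx": 0,"wy": 0,"wz": 0,"claw": 0.3},{"tx": 1.2,"ty": -5,"tz": 0,"wx": 0,"wy": 0,"wz": 0,"claw": 0.3},{"tx": 1.2,"ty": -5,"tz": 0,"wx": 0,"wy": 0,"wz": 0,"claw": 0.3},{"tx": 1.2,"ty": -3.9,"tz": 0,"wx": 0,"wy": 0,"wz": 0,"claw": 0.3},{"tx": 0,"ty": 0,"tz": 0,"wx": 0,"wy": 0,"wz": 0,"claw": 0.3}]'

```text
clock: 14.52
tcp_pos: [0.5333, -0.0151, 0.1317]
orientation: [-0.001, 0.726, 0.688, -0.001]
wrist_force: [-0.1, 1.4, -2.6]
finger_gap: 0.0394
grip_force: 51.2
```

Request:
carry_out --moves '[{"tx": 0,"ty": 0,"tz": -1.5,"wx": 0,"wy": 0,"wz": 0,"claw": 0.3},{"tx": 0,"ty": 0,"tz": -1.5,"wx": 0,"wy": 0,"wz": 0,"claw": 0.3},{"tx": 0,"ty": 0,"tz": -1,"wx": 0,"wy": 0,"wz": 0,"claw": 0.3},{"tx": 0,"ty": 0,"tz": -0.5,"wx": 0,"wy": 0,"wz": 0,"claw": 0.3},{"tx": 0,"ty": 0,"tz": 0,"wx": 0,"wy": 0,"wz": 0,"claw": 0.3},{"tx": 0,"ty": 0,"tz": 0,"wx": 0,"wy": 0,"wz": 0,"claw": 0.3}]'

```text
clock: 15.28
tcp_pos: [0.5343, -0.0125, 0.0895]
orientation: [0.0, 0.724, 0.69, 0.0]
wrist_force: [-0.2, -0.8, -2.7]
finger_gap: 0.0392
grip_force: 51.2
```

Request:
carry_out --moves '[{"tx": 0,"ty": 0,"tz": -0.2,"wx": 0,"wy": 0,"wz": 0,"claw": 0.3},{"tx": 0,"ty": 0,"tz": -0.2,"wx": 0,"wy": 0,"wz": 0,"claw": 0.3},{"tx": 0,"ty": 0,"tz": -0.2,"wx": 0,"wy": 0,"wz": 0,"claw": 0.3},{"tx": 0,"ty": 0,"tz": 0,"wx": 0,"wy": 0,"wz": 0,"claw": 0.3}]'

```text
clock: 15.78
tcp_pos: [0.5341, -0.0126, 0.0835]
orientation: [0.0, 0.724, 0.69, 0.0]
wrist_force: [-1.1, 0.1, 2.6]
finger_gap: 0.0392
grip_force: 52.0
```

Request:
carry_out --moves '[{"tx": 0,"ty": 0,"tz": -0.3,"wx": 0,"wy": 0,"wz": 0,"claw": 0.3},{"tx": 0,"ty": 0,"tz": -0.3,"wx": 0,"wy": 0,"wz": 0,"claw": 0.3},{"tx": 0,"ty": 0,"tz": 0,"wx": 0,"wy": 0,"wz": 0,"claw": 0.3}]'

```text
clock: 16.15
tcp_pos: [0.5341, -0.0126, 0.0773]
orientation: [0.0, 0.724, 0.69, 0.0]
wrist_force: [-1.1, -0.2, 2.8]
finger_gap: 0.039
grip_force: 52.0
```

Request:
carry_out --moves '[{"tx": 0,"ty": 0,"tz": -0.3,"wx": 0,"wy": 0,"wz": 0,"claw": 0.3},{"tx": 0,"ty": 0,"tz": -0.3,"wx": 0,"wy": 0,"wz": 0,"claw": 0.3},{"tx": 0,"ty": 0,"tz": -0.3,"wx": 0,"wy": 0,"wz": 0,"claw": 0.3},{"tx": 0,"ty": 0,"tz": -0.3,"wx": 0,"wy": 0,"wz": 0,"claw": 0.3},{"tx": 0,"ty": 0,"tz": -0.2,"wx": 0,"wy": 0,"wz": 0,"claw": 0.3},{"tx": 0,"ty": 0,"tz": -0.1,"wx": 0,"wy": 0,"wz": 0,"claw": 0.3},{"tx": 0,"ty": 0,"tz": 0,"wx": 0,"wy": 0,"wz": 0,"claw": 0.3},{"tx": 0,"ty": 0,"tz": 0,"wx": 0,"wy": 0,"wz": 0,"claw": 0.3}]'

```text
clock: 17.15
tcp_pos: [0.5341, -0.0126, 0.0628]
orientation: [0.0, 0.724, 0.69, 0.0]
wrist_force: [-2.7, 0.2, 7.1]
finger_gap: 0.0394
grip_force: 52.4
```

Request:
carry_out --moves '[{"tx": 0,"ty": 0,"tz": 0,"wx": 0,"wy": 0,"wz": 0,"claw": 0.3},{"tx": 0,"ty": 0,"tz": 0,"wx": 0,"wy": 0,"wz": 0,"claw": 0.3},{"tx": 0,"ty": 0,"tz": 0,"wx": 0,"wy": 0,"wz": 0,"claw": 0.3},{"tx": 0,"ty": 0,"tz": 0,"wx": 0,"wy": 0,"wz": 0,"claw": 0.3},{"tx": 0,"ty": 0,"tz": 0,"wx": 0,"wy": 0,"wz": 0,"claw": 0.3},{"tx": 0,"ty": 0,"tz": 0,"wx": 0,"wy": 0,"wz": 0,"claw": 0.3},{"tx": 0,"ty": 0,"tz": 0,"wx": 0,"wy": 0,"wz": 0,"claw": 0.3},{"tx": 0,"ty": 0,"tz": 0,"wx": 0,"wy": 0,"wz": 0,"claw": 0.3}]'

```text
clock: 18.15
tcp_pos: [0.5341, -0.0126, 0.0627]
orientation: [0.0, 0.724, 0.69, 0.0]
wrist_force: [-2.3, -0.9, 6.8]
finger_gap: 0.0389
grip_force: 52.4
```

Request:
carry_out --moves '[{"tx": 0,"ty": 0,"tz": 0,"wx": 0,"wy": 0,"wz": 0,"claw": 0.3},{"tx": 0,"ty": 0,"tz": 0,"wx": 0,"wy": 0,"wz": 0,"claw": 0.3},{"tx": 0,"ty": 0,"tz": 0,"wx": 0,"wy": 0,"wz": 0,"claw": 0.3},{"tx": 0,"ty": 0,"tz": 0,"wx": 0,"wy": 0,"wz": 0,"claw": 0.3},{"tx": 0,"ty": 0,"tz": 0,"wx": 0,"wy": 0,"wz": 0,"claw": 0.3},{"tx": 0,"ty": 0,"tz": 0,"wx": 0,"wy": 0,"wz": 0,"claw": 0.3},{"tx": 0,"ty": 0,"tz": 0,"wx": 0,"wy": 0,"wz": 0,"claw": 0.3},{"tx": 0,"ty": 0,"tz": 0,"wx": 0,"wy": 0,"wz": 0,"claw": 0.3}]'

```text
clock: 19.15
tcp_pos: [0.5341, -0.0126, 0.0628]
orientation: [0.0, 0.724, 0.69, 0.0]
wrist_force: [-2.8, 0.7, 7.5]
finger_gap: 0.0392
grip_force: 52.4
```

Request:
carry_out --moves '[{"tx": 0,"ty": 0,"tz": 0,"wx": 0,"wy": 0,"wz": 0,"claw": 0.3},{"tx": 0,"ty": 0,"tz": 0,"wx": 0,"wy": 0,"wz": 0,"claw": 0.3},{"tx": 0,"ty": 0,"tz": 0,"wx": 0,"wy": 0,"wz": 0,"claw": 0.3},{"tx": 0,"ty": 0,"tz": 0,"wx": 0,"wy": 0,"wz": 0,"claw": 0.3},{"tx": 0,"ty": 0,"tz": 0,"wx": 0,"wy": 0,"wz": 0,"claw": 0.3},{"tx": 0,"ty": 0,"tz": 0,"wx": 0,"wy": 0,"wz": 0,"claw": 0.3},{"tx": 0,"ty": 0,"tz": 0,"wx": 0,"wy": 0,"wz": 0,"claw": 0.3},{"tx": 0,"ty": 0,"tz": 0,"wx": 0,"wy": 0,"wz": 0,"claw": 0.3}]'

```text
clock: 20.15
tcp_pos: [0.5341, -0.0127, 0.0628]
orientation: [0.0, 0.724, 0.69, 0.0]
wrist_force: [-3.0, -0.3, 6.8]
finger_gap: 0.0391
grip_force: 52.4
```

Request:
carry_out --moves '[{"tx": 0,"ty": 0,"tz": 0,"wx": 0,"wy": 0,"wz": 0,"claw": 0.3},{"tx": 0,"ty": 0,"tz": 0,"wx": 0,"wy": 0,"wz": 0,"claw": 0.3},{"tx": 0,"ty": 0,"tz": 0,"wx": 0,"wy": 0,"wz": 0,"claw": 0.3},{"tx": 0,"ty": 0,"tz": 0,"wx": 0,"wy": 0,"wz": 0,"claw": 0.3},{"tx": 0,"ty": 0,"tz": 0,"wx": 0,"wy": 0,"wz": 0,"claw": 0.3},{"tx": 0,"ty": 0,"tz": 0,"wx": 0,"wy": 0,"wz": 0,"claw": 0.3},{"tx": 0,"ty": 0,"tz": 0,"wx": 0,"wy": 0,"wz": 0,"claw": 0.3},{"tx": 0,"ty": 0,"tz": 0,"wx": 0,"wy": 0,"wz": 0,"claw": 0.3}]'

```text
clock: 21.15
tcp_pos: [0.5341, -0.0126, 0.0628]
orientation: [0.0, 0.724, 0.69, 0.0]
wrist_force: [-2.9, -0.2, 6.8]
finger_gap: 0.0393
grip_force: 52.4
```

Request:
carry_out --moves '[{"tx": 0,"ty": 0,"tz": 0.2,"wx": 0,"wy": 0,"wz": 0,"claw": 0.3},{"tx": 0,"ty": 0,"tz": 0.1,"wx": 0,"wy": 0,"wz": 0,"claw": 0.3},{"tx": 0,"ty": 0,"tz": 0,"wx": 0,"wy": 0,"wz": 0,"claw": 0.3}]'

```text
clock: 21.52
tcp_pos: [0.5341, -0.0126, 0.0658]
orientation: [0.0, 0.724, 0.69, 0.0]
wrist_force: [-2.3, -0.7, 6.6]
finger_gap: 0.0391
grip_force: 52.3
```

Request:
carry_out --moves '[{"tx": 0,"ty": 0,"tz": 0.1,"wx": 0,"wy": 0,"wz": 0,"claw": 0.3},{"tx": 0,"ty": 0,"tz": 0.05,"wx": 0,"wy": 0,"wz": 0,"claw": 0.3},{"tx": 0,"ty": 0,"tz": 0,"wx": 0,"wy": 0,"wz": 0,"claw": 0.3}]'

```text
clock: 21.9
tcp_pos: [0.5341, -0.0127, 0.067]
orientation: [0.0, 0.724, 0.69, 0.0]
wrist_force: [-2.1, -0.5, 6.1]
finger_gap: 0.0392
grip_force: 52.1
```

Request:
carry_out --moves '[{"tx": 0,"ty": 0,"tz": 0.1,"wx": 0,"wy": 0,"wz": 0,"claw": 0.3},{"tx": 0,"ty": 0,"tz": 0,"wx": 0,"wy": 0,"wz": 0,"claw": 0.3}]'

```text
clock: 22.15
tcp_pos: [0.5339, -0.0125, 0.0672]
orientation: [-0.0, 0.724, 0.69, -0.0]
wrist_force: [-0.8, -0.1, -0.2]
finger_gap: 0.0391
grip_force: 51.5
```

Request:
carry_out --moves '[{"tx": 0,"ty": 0,"tz": 0.1,"wx": 0,"wy": 0,"wz": 0,"claw": 0.3},{"tx": 0,"ty": 0,"tz": 0,"wx": 0,"wy": 0,"wz": 0,"claw": 0.3}]'

```text
clock: 22.4
tcp_pos: [0.5335, -0.0124, 0.0681]
orientation: [-0.0, 0.724, 0.69, -0.0]
wrist_force: [0.4, -0.4, -2.8]
finger_gap: 0.0391
grip_force: 51.3
```

The force fell to the blank's own weight, so the lift is caught. I'll set the blank back down and release it.

Request:
carry_out --moves '[{"tx": 0,"ty": 0,"tz": -0.1,"wx": 0,"wy": 0,"wz": 0,"claw": 0.3},{"tx": 0,"ty": 0,"tz": 0,"wx": 0,"wy": 0,"wz": 0,"claw": 0.3},{"tx": 0,"ty": 0,"tz": 0,"wx": 0,"wy": 0,"wz": 0,"claw": -0.1},{"tx": 0,"ty": 0,"tz": 0,"wx": 0,"wy": 0,"wz": 0,"claw": -0.3},{"tx": 0,"ty": 0,"tz": 0,"wx": 0,"wy": 0,"wz": 0,"claw": -0.4},{"tx": 0,"ty": 0,"tz": 2,"wx": 0,"wy": 0,"wz": 0,"claw": -0.4},{"tx": 0,"ty": 0,"tz": 4,"wx": 0,"wy": 0,"wz": 0,"claw": -0.4},{"tx": 0,"ty": 0,"tz": 5,"wx": 0,"wy": 0,"wz": 0,"claw": -0.4}]'

```text
clock: 23.4
tcp_pos: [0.533, -0.0124, 0.1779]
orientation: [-0.001, 0.724, 0.69, -0.001]
wrist_force: [1.0, -0.4, -0.9]
finger_gap: 0.0597
grip_force: 0.0
```

Request:
carry_out --moves '[{"tx": 0,"ty": -4,"tz": 2,"wx": 0,"wy": 0,"wz": 0,"claw": -0.4},{"tx": 0,"ty": -5,"tz": 0,"wx": 0,"wy": 0,"wz": 0,"claw": -0.4},{"tx": 0,"ty": -5,"tz": 0,"wx": 0,"wy": 0,"wz": 0,"claw": -0.4},{"tx": 0,"ty": -5,"tz": 0,"wx": 0,"wy": 0,"wz": 0,"claw": -0.4},{"tx": -2,"ty": -5,"tz": 0,"wx": 0,"wy": 0,"wz": 0,"claw": -0.4},{"tx": -2,"ty": -5,"tz": 0,"wx": 0,"wy": 0,"wz": 0,"claw": -0.4},{"tx": 0,"ty": 0,"tz": 0,"wx": 0,"wy": 0,"wz": 0,"claw": -0.4}]'

```text
clock: 24.28
tcp_pos: [0.4925, -0.306, 0.1973]
orientation: [0.0, 0.726, 0.688, -0.0]
wrist_force: [-1.2, 0.6, -0.1]
finger_gap: 0.0595
grip_force: 0.0
```

Run:
```python
from h import *
c=snap('top','t5');d=snap('scene','s5')
a=cv2.resize(c['image'][145:265,210:340],(390,480),interpolation=cv2.INTER_CUBIC)
b=cv2.resize(d['image'][150:280,210:340],(400,480),interpolation=cv2.INTER_CUBIC)
cv2.imwrite('pics/crop6.png',np.hstack([a,b]))
P=np.array([by_depth(c,u,v) for v in range(205,232) for u in range(262,288)])
t=P[(P[:,2]>.125)&(P[:,2]<.15)];print(np.median(t,0),t.min(0),t.max(0),cv2.minAreaRect((t[:,:2]*1000).astype(np.float32)))
print(env.get_state()['clock'],env.get_state()['tcp_pos'])
```

```text
[ 0.53499002 -0.01297408  0.13391737] [ 0.51484764 -0.03269495  0.1257553 ] [0.55571229 0.00764008 0.13947018] ((535.3941650390625, -12.519195556640625), (39.54359817504883, 40.24378967285156), 88.38582611083984)
24.375 [ 0.49355455 -0.30284167  0.19745262]
```

View pics/crop6.png

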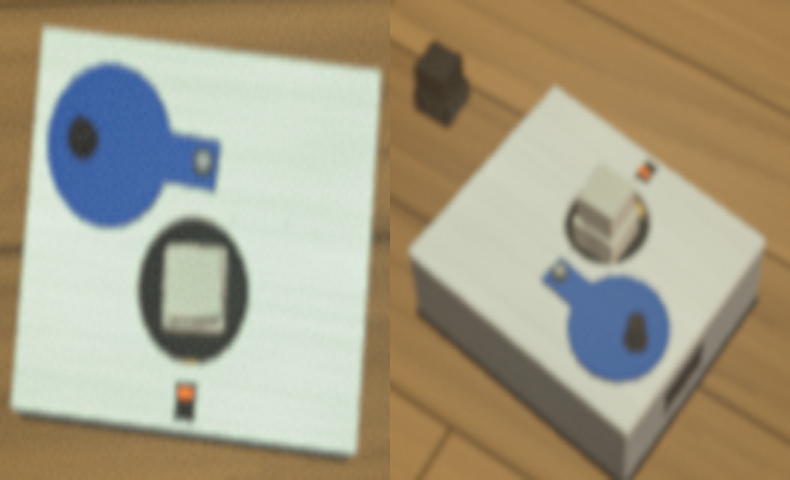

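The blank stands upright in the middle of the port, crop (193,290). Its top is at 0.134 m, so the lift is about 19 mm down and staying there. The orange tab has moved towards the port (185,395), and the cover is aside. I'm handing in.

```bash
python3 -c "
from workcell import env
print(env.hand_in())"
```

```text
the job is handed in; nothing more can be done
None
```

The job is handed in, but it returned no verdict. The cover is swung aside clockwise, and the blank stands upright in the middle of the lift, which the catch is holding down. The arm is clear, at about 24 s on the clock.

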